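Load the second bottle on the two-post carrier and hold the carrier level in the air

TASK

The carrier with the blue handle has one red-capped bottle on its left post and a bare post on its right: stand the other red-capped bottle from the worktop upright in the middle of the bare post and let go of it, so that the carrier is balanced. Then take the carrier by its blue handle, lift it smoothly and level straight up until its feet are a good 10 cm above the worktop with both bottles still standing on their posts, and finish while holding it still there: do not set it down or let go. Leave the other things on the worktop where they are.

Things in the scene. Friction and masses are not known exactly. Their poses are not given: they have to be found in the camera images.
- carrier: Loose two-bottle carrier, about 0.4 kg: aluminium base plate 90 x 250 mm on four 4 mm rubber feet (plate top 10 mm up), a round rubber-topped post near each end and a blue handle on a slim 12 mm steel column in the middle. Origin: centre of its underside, on the worktop. x = across the plate (90 mm), y = along it (250 mm, towards the post that is already loaded), z up. Its yaw stays within about 0.4 rad of x pointing away from the robot.
- handle (a point): Centre of the carrier's blue handle bar, 145 mm above the carrier's underside: bar 56 mm long along the carrier's y, 14 mm wide across x, 20 mm tall (from 135 to 155 mm); to be pinched across its 14 mm from above. Axes as the carrier's.
- empty_post (a point): Centre of the flat top of the bare post: black rubber disc 40 mm in diameter without any rim, 42 mm above the carrier's underside, 95 mm from the handle on the carrier's -y side. Axes as the carrier's. When grasping on the post, the nearest end of the handle bar is 67 mm away and reaches 113 mm above this point.
- full_post (a point): Centre of the top of the other post (same size, 95 mm from the handle on the carrier's +y side), on which the other bottle stands at the start.
- bottle_center (a point): Centre, half-way up, of the white bottle with red cap and orange band that stands on the worktop, to be loaded: round, 43 mm in diameter, 75 mm tall (this point 37.5 mm above its foot), about 0.09 kg; grasped round its body or cap. z along its axis.
- bottle_foot (a point): Centre of the underside of that bottle.
- carried_center (a point): Centre, half-way up, of the white red-capped bottle that already stands on the carrier: 45 mm in diameter, 78 mm tall (39 mm above its foot), about 0.09 kg.
- carried_foot (a point): Centre of the underside of the bottle that already stands on the carrier.
- jar: Bystander: empty loose glass jar, 68 mm in diameter, 103 mm tall; origin at the centre of its foot. It and the bottle stand on opposite sides of the carrier, either way round.
- wash_bottle: Bystander: loose white wash bottle with blue cap and spout, 66 x 97 x 173 mm, at the back; origin at the middle of its foot.
- tip_box: Bystander: loose blue pipette-tip box, 121 x 100 x 92 mm, at the back right; origin at the centre of its foot.
- tube_rack: Bystander: loose green rack of small tubes, 130 x 101 x 31 mm, at the back left; origin at the centre of its foot.
- mixer: Bystander: white vortex mixer, 180 x 108 x 148 mm, fixed, far left; origin at the centre of its foot.
- lidded_tray: Bystander: white lidded tray, 179 x 249 x 63 mm, fixed, far right; origin at the centre of its foot.
- timer: Bystander: white lab timer, 64 x 62 x 20 mm, fixed, at the back; origin at the centre of its foot.
Mind the look-alikes: they are no part of the job. Of the things like the part that bears bottle_center, leave any that is yellow; of the rest the larger one is meant.

How it is judged:
By the outcome, as a careful person would: the job done as asked, in the order asked, and still so for the second after the job is handed in, while the arm keeps its last pose, push and grip.
It also fails if it takes over 58 s, if anything falls off the work surface, if the arm or the gripper's body presses on something with over 40 N, if the wrist force passes 120 N, or if a joint passes its speed limit or range.

ROBOT

A 6-joint arm with a two-finger parallel gripper is mounted at the origin on a cart in front of the work surface, level with it; the furniture and walls round the work are solid. World frame = base frame: x ahead of the robot, y to its left, z up, the work surface at z = 0. Lengths are in m, angles in rad, forces in N, time in s.
With the tool pointing down it reaches from about 0.35 to 0.775 m from the base axis. Payload 7.3 kg.
Tool frame: the origin (TCP) lies midway between the tips of the shut fingers; the grasp point (between the pads) lies 19 mm behind it; z points along the fingers, y is the direction in which the jaws open and shut (so a half turn about z gives the same grasp; the last joint's range is limited). The gripper opens to 92 mm and grips with 3 to 60 N. Pads are 19 mm wide; open, the fingers measure 130 mm over their backs; the gripper's body (75 mm by 190 mm) begins 47 mm behind the grasp point.
Start: joints at [-1.25, 0.342, 1.524, -0, 1.275, -0.146], TCP at [0.236, -0.469, 0.227] pointing down, gripper open.
Joint ranges: [-2.53, 2.53], [-0.77, 2.02], [0.04, 2.7], [-1, 4.14], [0.28, 2.66], [-3.11, 3.11]. Speed limits (rad/s): [2.57, 2.57, 3.14, 3.14, 3.14, 3.14].

INTERFACE

Orientations are given as a 3x3 rotation matrix whose columns are the frame's x, y, z axes.
In Python, from station import get_state, viewer, job gives the robot as it stands.
- The arm moves only by the tool step_arm, never from a script. Its argument "deltas" is a list of rows, each an object of numbers: "tx", "ty", "tz": the shift along the tool's x, y, z in m; "rx", "ry", "rz": the turn, a rotation vector about the tool's x, y, z in degrees; "jaw": the finger opening in m, from 0 to 0.0918. In form: [{"tx": .., "ty": .., "tz": .., "rx": .., "ry": .., "rz": .., "jaw": ..}, ...]. A call has 1 to 20 rows; each row is the pose to reach, as a shift and turn from the pose commanded when the call began, along the tool's axes at that moment; what a row does not reach only later rows make up. A row lasts 1/10 s, in which the tool goes at most 50 mm and 8.59 degrees, less where a joint would pass 70% of its speed; a pose out of reach is approached as far as the arm can. A call with a gripper value outside its range is refused whole. The fingers move at their own pace and stop on an object; "newtons" is the grip in N (left out, the last holds). Time passes only in rows, so rows that repeat a pose let the fingers close. It gives the time, the measured TCP pose, the force and the opening at its end, in the units of the state.
- get_state(): the state, without advancing time (a new reading comes with each control period).
- viewer.camera(name): name is "scene" or "top" or "wrist"; returns a dict with "pixels" (480x640x3 uint8, red, green, blue), "fx", "fy", "cx", "cy" (pixels), "eye" and "rotation" of the camera in the world. Camera axes: x right, y down, z forward; pixel columns grow to the right and rows downward; lengths in m; the calibration is good to about 2 mm. The wrist camera is an equidistant fisheye: a pixel r from the principal point sees the ray r / f radians off the axis. A picture is of the moment at which its call begins. There is no depth.
- job.hand_in(): hands the job in, once; it reports no verdict.
The state is a dict: "clock": time; "q": joint angles; "dq": joint speeds; "joint_torque": joint torques, N m; "ee_pos": TCP position; "eef_rot": TCP orientation; "force": force on the tool from outside, world axes, zero at the start; "moment": the same for the moment, N m; "opening": opening from 0.0 (shut) to 1.0 (fully open).
Only numpy, scipy, OpenCV 4.12 (cv2) and the standard library are available. Lean on these libraries where they do the work, as an engineer would, in place of code of your own. Each camera call takes 0.05 s, during which the arm holds its last target.

## Working session

There is one attempt and no reset: what is moved stays moved. The work goes in short steps, Python scripts to look and compute and a tool call to move; the robot and the scene stay as the last step left them, time stands still between calls to the robot, and variables do not carry over. Pictures are saved under pics/ and viewed, and the job is handed in when it is done.

Besides the shell and the picture viewer there is one more tool, called after "Emit:" as name(argument=value, ...), one argument or row to a line, values as JSON. step_arm: Moves the arm, as the interface text tells. Its arguments: {"type":"object","properties":{"deltas":{"type":"array"},"newtons":{"type":"number"}},"required":["deltas"]}

```bash
mkdir -p pics; ls; python3 - <<'E'
from station import get_state, viewer
import cv2
s=get_state(); print(s['clock'],s['ee_pos'],s['eef_rot'],s['opening'])
for n in('scene','top'):
    c=viewer.camera(n); cv2.imwrite(f'pics/{n}0.png',c['pixels'][:,:,::-1]); print(n,{k:v for k,v in c.items() if k!='pixels'})
E
```

```text
pics
0.0 [ 0.23614627 -0.46843283  0.22604737] [[ 8.93017997e-01  4.50020685e-01 -4.89268167e-04]
 [ 4.50020893e-01 -8.93016803e-01  1.47815759e-03]
 [ 2.28276796e-04 -1.54020223e-03 -9.99998788e-01]] 0.9994966538172204
scene {'fx': 457.3151603029461, 'fy': 457.3151603029461, 'cx': 314.2625683376347, 'cy': 244.56609124591418, 'eye': array([ 8.44164045e-04, -9.51217611e-01,  1.02415476e+00]), 'rotation': array([[ 0.8722246 , -0.29497645,  0.39014502],
       [-0.48889941, -0.54896826,  0.67794633],
       [ 0.01419903, -0.78206314, -0.62303743]])}
top {'fx': 552.5244279674639, 'fy': 552.5244279674639, 'cx': 313.43193765757314, 'cy': 236.98016524210792, 'eye': array([0.35289982, 0.03988753, 1.59211437]), 'rotation': array([[-0.00628274, -0.98959821,  0.14372167],
       [-0.9999585 ,  0.00526924, -0.00743132],
       [ 0.00659671, -0.1437624 , -0.98959025]])}
```

View pics/scene0.png

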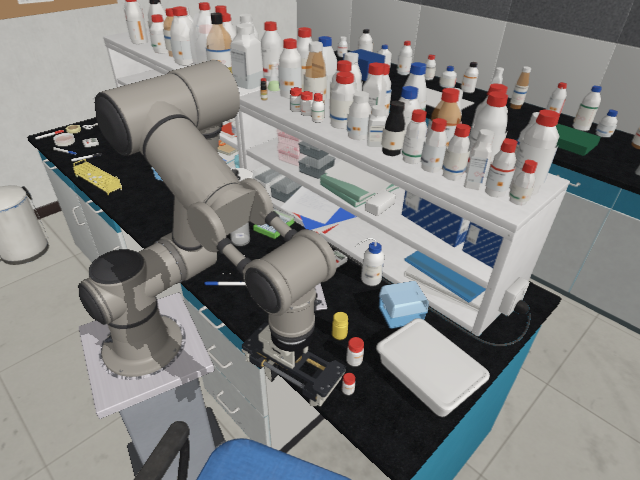

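View pics/top0.png

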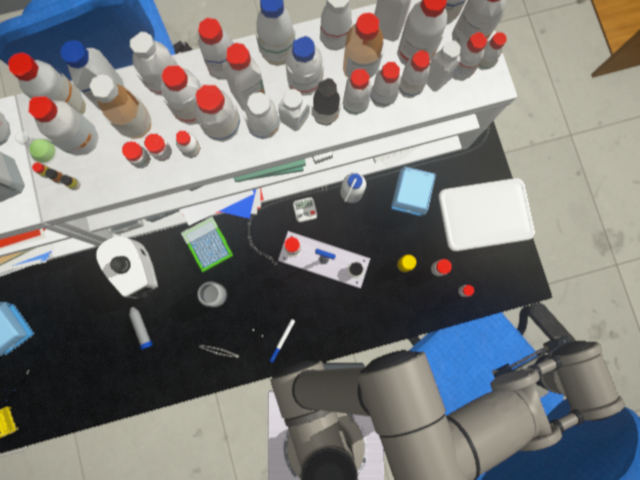

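The top view shows the carrier at about (325,260), with its loaded post at (291,245), handle at (325,254) and bare post at (356,269). There are three bottle candidates to its right: yellow (407,263), larger red-capped (443,267) and smaller red-capped (467,291). The larger red-capped one at (443,267) fits: it isn't yellow, and it's the bigger of the other two. I'll confirm it in an enlarged crop.

```bash
cat > h.py <<'E'
import numpy as np, cv2
from station import get_state, viewer
def ray(c,u,v):
    d=np.array([(u-c['cx'])/c['fx'],(v-c['cy'])/c['fy'],1.]); return c['rotation']@d
def plane(c,u,v,z):
    d=ray(c,u,v); e=c['eye']; return e+d*(z-e[2])/d[2]
def blobs(c,lo,hi,roi,mina=15,lo2=None,hi2=None):
    x0,y0,x1,y1=roi; h=cv2.cvtColor(c['pixels'],cv2.COLOR_RGB2HSV)
    m=cv2.inRange(h,lo,hi)
    if lo2: m|=cv2.inRange(h,lo2,hi2)
    k=np.zeros_like(m);k[y0:y1,x0:x1]=m[y0:y1,x0:x1]
    n,l,st,ce=cv2.connectedComponentsWithStats(k)
    return [(ce[i].round(1),st[i]) for i in range(1,n) if st[i][4]>=mina],k
def tri(c1,p1,c2,p2):
    A=[];b=[]
    for c,p in((c1,p1),(c2,p2)):
        d=ray(c,*p);d/=np.linalg.norm(d);P=np.eye(3)-np.outer(d,d);A.append(P);b.append(P@c['eye'])
    x=np.linalg.lstsq(np.vstack(A),np.hstack(b),rcond=None)[0]; return x
E
python3 - <<'E'
from h import *
t=viewer.camera('top'); s=viewer.camera('scene')
for n,c,r in(('top',t,(270,225,490,310)),('scene',s,(320,290,400,400))):
    for nm,a in(('red',dict(lo=(0,140,90),hi=(8,255,255),lo2=(172,140,90),hi2=(180,255,255))),('blue',dict(lo=(105,130,60),hi=(125,255,255)))):
        b,_=blobs(c,roi=r,**a)
        for x in b: print(n,nm,x[0],x[1])
a=t['pixels'][225:310,270:490]; b=s['pixels'][290:400,310:400]
a=cv2.resize(a,(792,306),interpolation=cv2.INTER_CUBIC); b=cv2.resize(b,None,fx=2.6,fy=2.6,interpolation=cv2.INTER_CUBIC)
o=np.zeros((600,792,3),np.uint8); o[:306]=a; o[310:310+b.shape[0],:b.shape[1]]=b[:290]
cv2.imwrite('pics/crop1.png',o[:,:,::-1])
E
```

```text
top red [291.5 244.2] [285 237  14  15 167]
top red [444.1 265.9] [437 258  15  16 188]
top red [468.5 289.8] [463 284  12  12 105]
top blue [324.9 253.6] [316 250  19   8  77]
scene red [355.7 344.3] [348 337  16  16 198]
scene red [348.8 378.2] [343 373  13  12 121]
```

View pics/crop1.png

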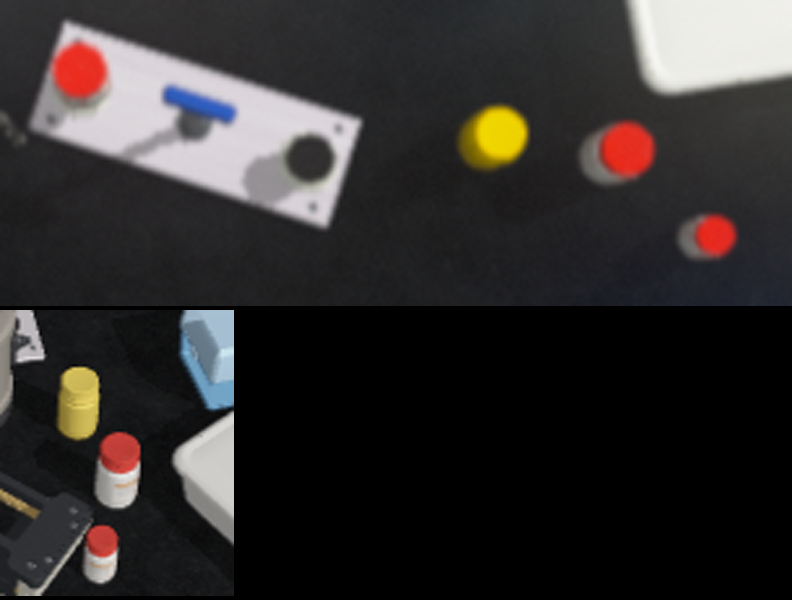

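The crop confirms it: the upper red-capped bottle (crop (628,150), top view (444,266)) is larger than the other red one at (715,236), and the third bottle is yellow. Next I'll measure positions.

```bash
python3 - <<'E'
from h import *
t=viewer.camera('top'); s=viewer.camera('scene')
print('bottle top@.073',plane(t,444.1,265.9,.073),'scene@.066',plane(s,355.7,344.3,.066),'tri',tri(t,(444.1,265.9),s,(355.7,344.3)))
print('small',plane(t,468.5,289.8,.055))
h=plane(t,324.9,253.6,.153);f=plane(t,291.5,244.2,.117)
# plate mask
g=cv2.cvtColor(t['pixels'],cv2.COLOR_RGB2HSV)
m=cv2.inRange(g,(0,0,110),(180,70,255)); k=np.zeros_like(m); k[230:292,277:372]=m[230:292,277:372]
k=cv2.morphologyEx(k,cv2.MORPH_OPEN,np.ones((3,3)))
cs,_=cv2.findContours(k,cv2.RETR_EXTERNAL,cv2.CHAIN_APPROX_NONE); cc=max(cs,key=cv2.contourArea)
P=np.array([plane(t,u,v,.010)[:2] for u,v in cc[:,0,:].astype(float)]).astype(np.float32)
r=cv2.minAreaRect(P); print('plate rect',r); print('corners',cv2.boxPoints(r))
b,_=blobs(t,(0,0,0),(180,120,70),(340,258,366,280)); print(b)
for x in b: print('post',plane(t,*x[0],.042))
print('handle',h,'cap',f)
# yellow
b,_=blobs(t,(22,150,100),(35,255,255),(390,245,425,285)); print('yellow',plane(t,*b[0][0],.07))
# handle direction
b,k=blobs(t,(105,130,60),(125,255,255),(310,245,340,265)); ys,xs=np.nonzero(k)
Q=np.array([plane(t,u,v,.153)[:2] for u,v in zip(xs*1.,ys*1.)]); w,V=np.linalg.eigh(np.cov(Q.T)); print('hdir',V[:,1],np.ptp((Q-Q.mean(0))@V[:,1]))
E
```

```text
bottle top@.073 [ 0.49090045 -0.33187981  0.073     ] scene@.066 [ 0.49043479 -0.32971713  0.066     ] tri [ 0.49006434 -0.33220047  0.06922786]
small [ 0.4255829  -0.40148583  0.055     ]
plate rect ((0.5180040001869202, -0.0010939687490463257), (0.25137972831726074, 0.09150014072656631), 71.0830307006836)
corners [[ 0.43397656 -0.10516318]
 [ 0.52053475 -0.13482732]
 [ 0.60203147  0.10297524]
 [ 0.51547325  0.13263938]]
[(array([355.6, 268.8]), array([350, 264,  12,  11, 105], dtype=int32))]
post [ 0.48695229 -0.0898012   0.042     ]
handle [ 0.51773169 -0.00070011  0.153     ] cap [0.54781057 0.08797556 0.117     ]
yellow [ 0.50146733 -0.23096685  0.07      ]
hdir [0.31287501 0.94979431] 0.0505098091695812
```

```bash
cat >> h.py <<'E'
YAW=np.deg2rad(-18.9)
def need(target,yaw_jaw=None):
    """tool-frame shift and rz(deg) to bring TCP to target, tool down, with jaw axis along (cos,sin)(yaw_jaw)"""
    s=get_state();R=s['eef_rot'];d=R.T@(np.asarray(target)-s['ee_pos'])
    j=np.array([np.cos(yaw_jaw),np.sin(yaw_jaw),0]);z=np.array([0,0,-1.]);Rt=np.column_stack([np.cross(j,z),j,z])
    rv=cv2.Rodrigues(R.T@Rt)[0].ravel();return d.round(4),np.rad2deg(rv).round(2)
E
python3 - <<'E'
from h import *
t=viewer.camera('top')
for p in((440,187),(447,245),(455,251),(535,236)): print(p,plane(t,*p,.06))
print(need([.4905,-.3315,.20],YAW))
E
```

```text
(440, 187) [ 0.71712132 -0.3324597   0.06      ]
(447, 245) [ 0.55072571 -0.34556393  0.06      ]
(455, 251) [ 0.53368784 -0.36727742  0.06      ]
(535, 236) [ 0.57488206 -0.5943222   0.06      ]
(array([ 0.2888, -0.0081,  0.0266]), array([-1.000e-02, -1.000e-02, -4.435e+01]))
```

Emit:
step_arm(
  deltas=[
    {"tx": 0.01,"rz": 1.5},
    {"tx": 0.035,"ty": -0.001,"tz": 0.003,"rz": 5},
    {"tx": 0.075,"ty": -0.002,"tz": 0.006,"rz": 10},
    {"tx": 0.12,"ty": -0.003,"tz": 0.01,"rz": 16},
    {"tx": 0.165,"ty": -0.005,"tz": 0.015,"rz": 22},
    {"tx": 0.21,"ty": -0.006,"tz": 0.02,"rz": 27},
    {"tx": 0.25,"ty": -0.007,"tz": 0.024,"rz": 32},
    {"tx": 0.275,"ty": -0.008,"tz": 0.026,"rz": 35.5},
    {"tx": 0.289,"ty": -0.008,"tz": 0.027,"rz": 36.8},
    {"tx": 0.289,"ty": -0.008,"tz": 0.027,"rz": 36.8,"jaw": 0.074},
    {"tx": 0.289,"ty": -0.008,"tz": 0.027,"rz": 36.8,"jaw": 0.074},
    {"tx": 0.289,"ty": -0.008,"tz": 0.027,"rz": 36.8,"jaw": 0.074},
  ],
  newtons=15,
)

```text
schema error: expected keys tx, ty, tz, rx, ry, rz, jaw
```

```bash
python3 - <<'E'
from h import *
w=viewer.camera('wrist'); s=viewer.camera('scene')
cv2.imwrite('pics/w1.png',w['pixels'][:,:,::-1]);cv2.imwrite('pics/s1.png',s['pixels'][:,:,::-1])
print({k:v for k,v in w.items() if k!='pixels'})
st=get_state();print(st['clock'],st['ee_pos'],st['q'],st['force'],st['opening'])
print(need([.4905,-.3315,.027],np.deg2rad(-100)))
E
```

```text
{'fx': 371.64829954431775, 'fy': 371.64829954431775, 'cx': 324.068762225966, 'cy': 235.80879320884983, 'eye': array([ 0.29781175, -0.43888864,  0.38542883]), 'rotation': array([[ 4.49115969e-01, -8.63684093e-01, -2.28789498e-01],
       [-8.93473104e-01, -4.34374255e-01, -1.14126325e-01],
       [-8.11176438e-04,  2.55673218e-01, -9.66762922e-01]])}
0.45 [ 0.23626947 -0.46881869  0.22669536] [-1.25002259e+00  3.42044107e-01  1.52416359e+00 -3.90441884e-06
  1.27539819e+00 -1.45998093e-01] [0.42299833 0.35370353 0.17215647] 0.9990057458559953
(array([ 0.2888, -0.0082,  0.1997]), array([-0.  ,  0.  , 36.74]))
```

View pics/w1.png

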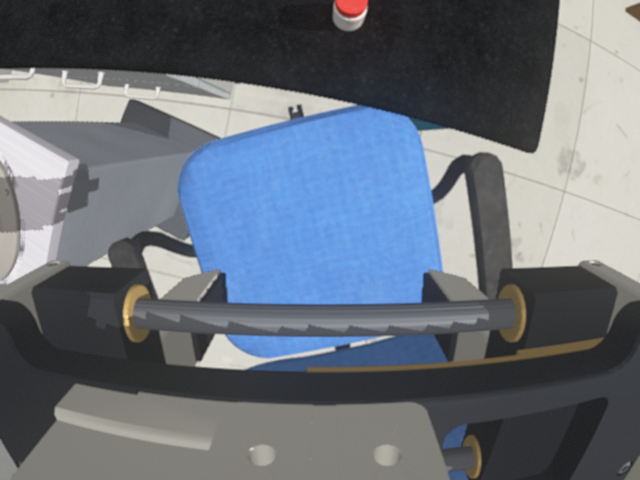

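View pics/s1.png

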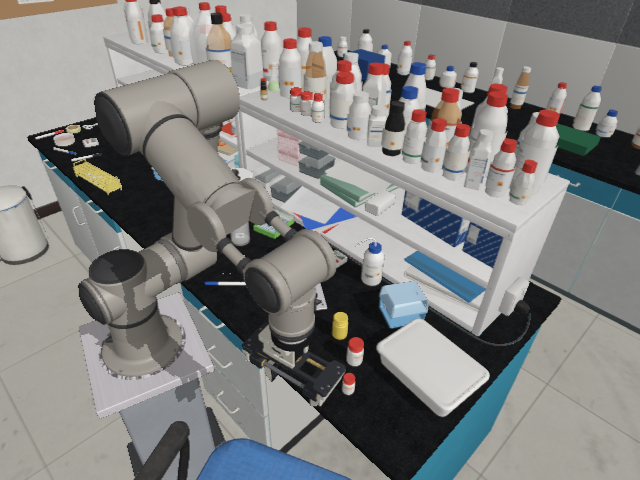

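The call was refused because every row needs all seven keys, so the arm hasn't moved and the pictures show the start pose. I'll send it again complete.

Emit:
step_arm(
  deltas=[
    {"tx": 0.01,"ty": 0,"tz": 0,"rx": 0,"ry": 0,"rz": 1.5,"jaw": 0.074},
    {"tx": 0.035,"ty": -0.001,"tz": 0.003,"rx": 0,"ry": 0,"rz": 5,"jaw": 0.074},
    {"tx": 0.075,"ty": -0.002,"tz": 0.006,"rx": 0,"ry": 0,"rz": 10,"jaw": 0.074},
    {"tx": 0.12,"ty": -0.003,"tz": 0.01,"rx": 0,"ry": 0,"rz": 16,"jaw": 0.074},
    {"tx": 0.165,"ty": -0.005,"tz": 0.015,"rx": 0,"ry": 0,"rz": 22,"jaw": 0.074},
    {"tx": 0.21,"ty": -0.006,"tz": 0.02,"rx": 0,"ry": 0,"rz": 27,"jaw": 0.074},
    {"tx": 0.25,"ty": -0.007,"tz": 0.024,"rx": 0,"ry": 0,"rz": 32,"jaw": 0.074},
    {"tx": 0.275,"ty": -0.008,"tz": 0.026,"rx": 0,"ry": 0,"rz": 35.5,"jaw": 0.074},
    {"tx": 0.289,"ty": -0.008,"tz": 0.027,"rx": 0,"ry": 0,"rz": 36.8,"jaw": 0.074},
    {"tx": 0.289,"ty": -0.008,"tz": 0.027,"rx": 0,"ry": 0,"rz": 36.8,"jaw": 0.074},
    {"tx": 0.289,"ty": -0.008,"tz": 0.027,"rx": 0,"ry": 0,"rz": 36.8,"jaw": 0.074},
  ],
  newtons=15,
)

```text
clock: 1.55
ee_pos: [0.4904, -0.3317, 0.1996]
eef_rot: [[0.985, -0.173, -0.001], [-0.173, -0.985, -0.0], [-0.001, 0.0, -1.0]]
force: [-0.6, -0.4, 0.0]
opening: 0.807
```

```bash
cat >> h.py <<'E'
def wray(c,u,v):
    x,y=u-c['cx'],v-c['cy'];r=np.hypot(x,y);th=r/c['fx'];k=np.sin(th)/max(r,1e-9)
    return c['rotation']@np.array([x*k,y*k,np.cos(th)])
def wplane(c,u,v,z):
    d=wray(c,u,v);return c['eye']+d*(z-c['eye'][2])/d[2]
E
python3 - <<'E'
from h import *
w=viewer.camera('wrist')
cv2.imwrite('pics/w2.png',w['pixels'][:,:,::-1])
b,_=blobs(w,(0,140,90),(8,255,255),(0,0,640,480),60,(172,140,90),(180,255,255))
for x in b: print(x, wplane(w,*x[0],.07))
s=get_state();print(s['ee_pos'],s['clock'],w['eye'])
E
```

```text
(array([321.9, 226.4]), array([ 297,  201,   51,   51, 2024], dtype=int32)) [ 0.49094775 -0.33075896  0.07      ]
(array([406.2, 272.5]), array([396, 261,  31,  31, 365], dtype=int32)) [ 0.43949397 -0.39358453  0.07      ]
[ 0.49011577 -0.3320693   0.19974385] 1.6 [ 0.55833271 -0.34433304  0.35838862]
```

View pics/w2.png

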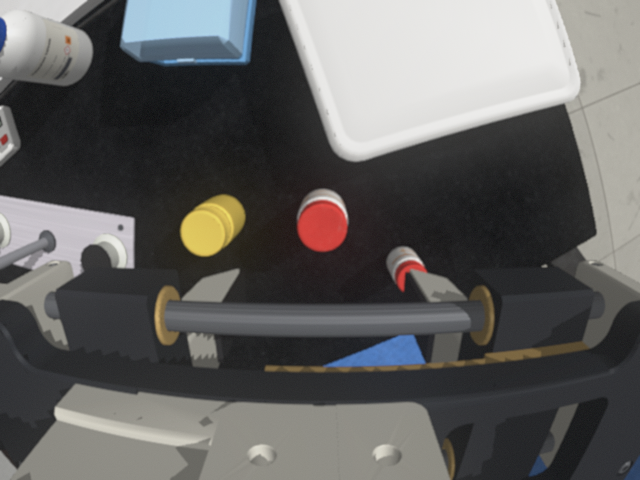

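The red bottle sits centred between the fingers at (322,224), and the wrist estimate agrees with the TCP position to about 1.5 mm. The fingers clear the yellow and small bottles, so I'll descend and grip.

Emit:
step_arm(
  deltas=[
    {"tx": 0,"ty": -0.001,"tz": 0.012,"rx": 0,"ry": 0,"rz": 0,"jaw": 0.074},
    {"tx": 0,"ty": -0.001,"tz": 0.04,"rx": 0,"ry": 0,"rz": 0,"jaw": 0.074},
    {"tx": 0,"ty": -0.001,"tz": 0.075,"rx": 0,"ry": 0,"rz": 0,"jaw": 0.074},
    {"tx": 0,"ty": -0.001,"tz": 0.11,"rx": 0,"ry": 0,"rz": 0,"jaw": 0.074},
    {"tx": 0,"ty": -0.001,"tz": 0.14,"rx": 0,"ry": 0,"rz": 0,"jaw": 0.074},
    {"tx": 0,"ty": -0.001,"tz": 0.162,"rx": 0,"ry": 0,"rz": 0,"jaw": 0.074},
    {"tx": 0,"ty": -0.001,"tz": 0.174,"rx": 0,"ry": 0,"rz": 0,"jaw": 0.074},
    {"tx": 0,"ty": -0.001,"tz": 0.178,"rx": 0,"ry": 0,"rz": 0,"jaw": 0.074},
    {"tx": 0,"ty": -0.001,"tz": 0.178,"rx": 0,"ry": 0,"rz": 0,"jaw": 0.074},
    {"tx": 0,"ty": -0.001,"tz": 0.178,"rx": 0,"ry": 0,"rz": 0,"jaw": 0.055},
    {"tx": 0,"ty": -0.001,"tz": 0.178,"rx": 0,"ry": 0,"rz": 0,"jaw": 0.045},
    {"tx": 0,"ty": -0.001,"tz": 0.178,"rx": 0,"ry": 0,"rz": 0,"jaw": 0.036},
    {"tx": 0,"ty": -0.001,"tz": 0.178,"rx": 0,"ry": 0,"rz": 0,"jaw": 0.03},
    {"tx": 0,"ty": -0.001,"tz": 0.178,"rx": 0,"ry": 0,"rz": 0,"jaw": 0.03},
    {"tx": 0,"ty": -0.001,"tz": 0.178,"rx": 0,"ry": 0,"rz": 0,"jaw": 0.03},
    {"tx": 0,"ty": -0.001,"tz": 0.178,"rx": 0,"ry": 0,"rz": 0,"jaw": 0.03},
  ],
  newtons=15,
)

```text
clock: 3.2
ee_pos: [0.4911, -0.3308, 0.0222]
eef_rot: [[0.985, -0.175, 0.001], [-0.175, -0.985, -0.0], [0.001, 0.0, -1.0]]
force: [-1.3, 1.0, 4.1]
opening: 0.465
```

It's gripped, at 42.7 mm opening. Lifting straight up now.

Emit:
step_arm(
  deltas=[
    {"tx": 0,"ty": 0,"tz": -0.005,"rx": 0,"ry": 0,"rz": 0,"jaw": 0.03},
    {"tx": 0,"ty": 0,"tz": -0.02,"rx": 0,"ry": 0,"rz": 0,"jaw": 0.03},
    {"tx": 0,"ty": 0,"tz": -0.045,"rx": 0,"ry": 0,"rz": 0,"jaw": 0.03},
    {"tx": 0,"ty": 0,"tz": -0.075,"rx": 0,"ry": 0,"rz": 0,"jaw": 0.03},
    {"tx": 0,"ty": 0,"tz": -0.105,"rx": 0,"ry": 0,"rz": 0,"jaw": 0.03},
    {"tx": 0,"ty": 0,"tz": -0.13,"rx": 0,"ry": 0,"rz": 0,"jaw": 0.03},
    {"tx": 0,"ty": 0,"tz": -0.145,"rx": 0,"ry": 0,"rz": 0,"jaw": 0.03},
    {"tx": 0,"ty": 0,"tz": -0.15,"rx": 0,"ry": 0,"rz": 0,"jaw": 0.03},
    {"tx": 0,"ty": 0,"tz": -0.15,"rx": 0,"ry": 0,"rz": 0,"jaw": 0.03},
  ],
  newtons=15,
)

```text
clock: 4.1
ee_pos: [0.491, -0.3307, 0.1719]
eef_rot: [[0.985, -0.175, 0.0], [-0.175, -0.985, -0.0], [0.001, 0.0, -1.0]]
force: [0.5, 0.5, -1.8]
opening: 0.465
```

```bash
python3 - <<'E'
from h import *
w=viewer.camera('wrist'); s=viewer.camera('scene'); 
o=np.hstack([cv2.resize(w['pixels'],(400,300)),cv2.resize(s['pixels'][240:420,220:460],(400,300))])
cv2.imwrite('pics/w3.png',o[:,:,::-1])
b,_=blobs(w,(0,140,90),(8,255,255),(0,0,640,480),60,(172,140,90),(180,255,255))
st=get_state();z=st['ee_pos'][2]
for x in b: print(x, wplane(w,*x[0],z+.051))
print(st['ee_pos'],st['clock'],st['q'],st['force'])
print(need([.487,-.0905,.19],YAW))
E
```

```text
(array([323.9, 293.8]), array([ 281,  282,   87,   22, 1321], dtype=int32)) [ 0.51137543 -0.33492305  0.22152821]
(array([323.6, 351.1]), array([ 266,  337,  116,   30, 3352], dtype=int32)) [ 0.48997452 -0.33099721  0.22152821]
[ 0.49044644 -0.33024384  0.17052821] 4.2 [-7.22155453e-01  5.10628023e-01  1.41626814e+00 -7.50735187e-05
  1.21674691e+00  1.02416744e+00] [-0.91105086  0.29447082 -2.13156658]
(array([-0.0453, -0.2355, -0.0192]), array([-1.200e-01,  4.000e-02, -8.116e+01]))
```

View pics/w3.png

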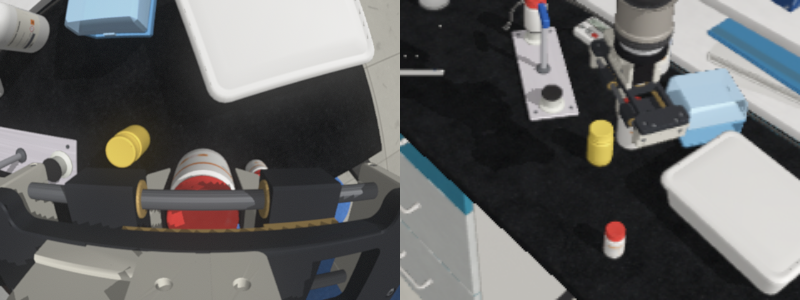

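The bottle is held upright with the other bottles undisturbed. Next it goes over the bare post, turned so the jaws lie across the carrier.

Emit:
step_arm(
  deltas=[
    {"tx": 0,"ty": -0.003,"tz": -0.002,"rx": 0,"ry": 0,"rz": -1,"jaw": 0.03},
    {"tx": -0.002,"ty": -0.012,"tz": -0.005,"rx": 0,"ry": 0,"rz": -4,"jaw": 0.03},
    {"tx": -0.005,"ty": -0.028,"tz": -0.01,"rx": 0,"ry": 0,"rz": -10,"jaw": 0.03},
    {"tx": -0.009,"ty": -0.048,"tz": -0.014,"rx": 0,"ry": 0,"rz": -17,"jaw": 0.03},
    {"tx": -0.013,"ty": -0.07,"tz": -0.018,"rx": 0,"ry": 0,"rz": -24,"jaw": 0.03},
    {"tx": -0.018,"ty": -0.092,"tz": -0.019,"rx": 0,"ry": 0,"rz": -32,"jaw": 0.03},
    {"tx": -0.022,"ty": -0.115,"tz": -0.019,"rx": 0,"ry": 0,"rz": -40,"jaw": 0.03},
    {"tx": -0.027,"ty": -0.138,"tz": -0.019,"rx": 0,"ry": 0,"rz": -48,"jaw": 0.03},
    {"tx": -0.031,"ty": -0.16,"tz": -0.019,"rx": 0,"ry": 0,"rz": -56,"jaw": 0.03},
    {"tx": -0.035,"ty": -0.182,"tz": -0.019,"rx": 0,"ry": 0,"rz": -63,"jaw": 0.03},
    {"tx": -0.039,"ty": -0.203,"tz": -0.019,"rx": 0,"ry": 0,"rz": -70,"jaw": 0.03},
    {"tx": -0.042,"ty": -0.22,"tz": -0.019,"rx": 0,"ry": 0,"rz": -76,"jaw": 0.03},
    {"tx": -0.044,"ty": -0.231,"tz": -0.019,"rx": 0,"ry": 0,"rz": -79.5,"jaw": 0.03},
    {"tx": -0.045,"ty": -0.2355,"tz": -0.019,"rx": 0,"ry": 0,"rz": -81.1,"jaw": 0.03},
    {"tx": -0.045,"ty": -0.2355,"tz": -0.019,"rx": 0,"ry": 0,"rz": -81.1,"jaw": 0.03},
    {"tx": -0.045,"ty": -0.2355,"tz": -0.019,"rx": 0,"ry": 0,"rz": -81.1,"jaw": 0.03},
  ],
  newtons=15,
)

```text
clock: 5.8
ee_pos: [0.4878, -0.0912, 0.1905]
eef_rot: [[0.326, 0.945, -0.0], [0.945, -0.326, -0.0], [-0.0, -0.0, -1.0]]
force: [0.3, 0.3, -1.2]
opening: 0.47
```

```bash
python3 - <<'E'
from h import *
w=viewer.camera('wrist'); s=viewer.camera('scene'); t=viewer.camera('top')
o=np.vstack([np.hstack([cv2.resize(w['pixels'],(400,300)),cv2.resize(s['pixels'][200:380,200:440],(400,300))]),np.hstack([cv2.resize(t['pixels'][200:320,260:420],(400,300)),np.zeros((300,400,3),np.uint8)])])
cv2.imwrite('pics/w4.png',o[:,:,::-1])
cv2.imwrite('pics/s4.png',cv2.resize(s['pixels'][230:350,270:410],(700,600),interpolation=cv2.INTER_CUBIC)[:,:,::-1])
st=get_state();z=st['ee_pos'][2]
print(st['ee_pos'],st['eef_rot'].round(4).tolist(),st['clock'],st['q'],st['force'],st['opening'])
print(need([.487,-.0905,.066],YAW))
E
```

```text
[ 0.48772971 -0.09150078  0.19060133] [[0.3261, 0.9453, -0.0002], [0.9453, -0.3261, -0.0002], [-0.0002, -0.0001, -1.0]] 5.95 [-3.39881507e-01  3.23437552e-01  1.65800276e+00 -2.37697291e-04
  1.16024766e+00 -7.62536869e-03] [-0.20182652 -0.07973583 -1.14164487] 0.4659020070726993
(array([ 0.0007, -0.001 ,  0.1246]), array([-0.01,  0.01, -0.13]))
```

View pics/w4.png

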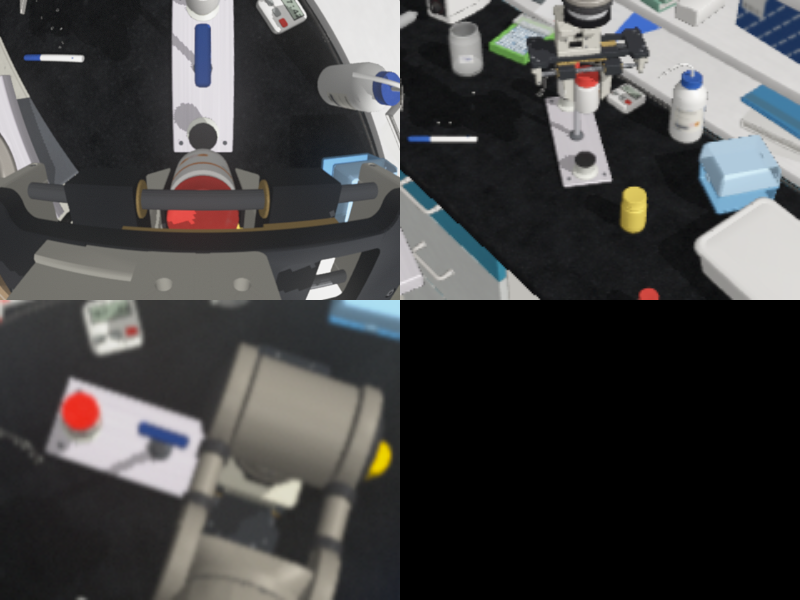

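View pics/s4.png

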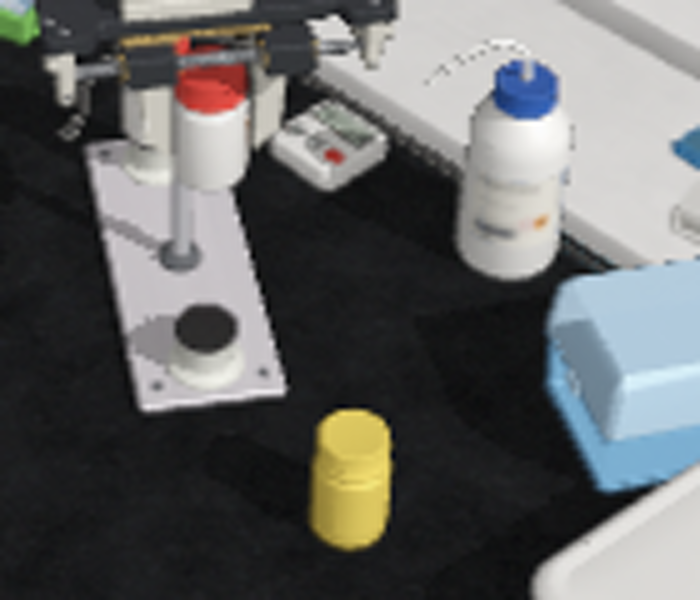

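In the 5x scene crop, the bare post's black top is at about (206,330) and the hanging bottle's foot centre at about (212,168). The wrist view shows the carrier in line. I'll compare the two through the scene camera.

```bash
python3 - <<'E'
from h import *
s=viewer.camera('scene')
w=viewer.camera('wrist')
b,_=blobs(s,(0,0,0),(180,255,65),(302,288,322,303)); print(b)
for x in b: print('post scene',plane(s,x[0][0],x[0][1],.042))
print('foot scene',plane(s,270+212/5-.4,230+168/5-.4,.169))
print('carried foot line', get_state()['ee_pos'])
# wrist: plate and handle
b,k=blobs(w,(105,130,60),(125,255,255),(280,30,360,150),100)
for x in b: print('handle wrist',x,wplane(w,*x[0],.154))
b,_=blobs(w,(0,0,0),(180,255,65),(295,190,355,240),100)
for x in b: print('post wrist part',x,[wplane(w,u,v,.042) for u,v in((x[1][0]-.5,x[1][1]+25),(x[1][0]+x[1][2]-.5,x[1][1]+25),(x[1][0]+x[1][2]/2,x[1][1]-.5))])
cv2.imwrite('pics/w5.png',cv2.resize(w['pixels'][0:280,220:420],(571,600*4//3*1)[:1]+(600,))[:,:,::-1] if 0 else cv2.resize(w['pixels'][0:280,220:420],(428,600))[:,:,::-1])
E
```

```text
[(array([310.5, 295.4]), array([305, 292,  12,   8,  80], dtype=int32))]
post scene [ 0.48519511 -0.09235577  0.042     ]
foot scene [ 0.48890304 -0.09211612  0.169     ]
carried foot line [ 0.48773238 -0.09134873  0.19065699]
handle wrist (array([323.9,  84.9]), array([ 313,   39,   24,   95, 2093], dtype=int32)) [ 5.19817162e-01 -5.79717484e-05  1.54000000e-01]
post wrist part (array([319.1, 227.4]), array([303, 208,  43,  29, 384], dtype=int32)) [array([ 0.46710011, -0.09590625,  0.042     ]), array([ 0.50184459, -0.10791395,  0.042     ]), array([ 0.49210372, -0.08114268,  0.042     ])]
```

View pics/w5.png

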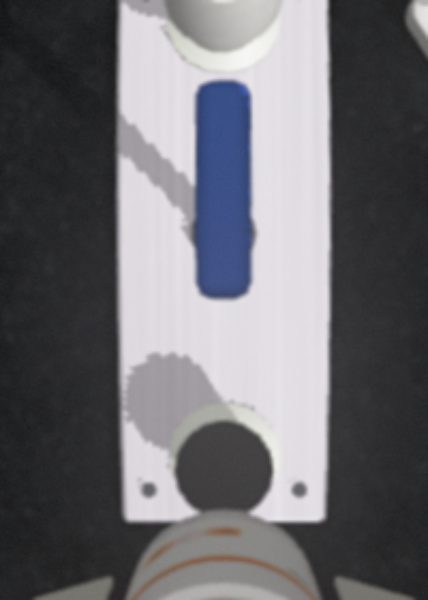

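```bash
python3 - <<'E'
from h import *
w=viewer.camera('wrist')
g=cv2.cvtColor(w['pixels'],cv2.COLOR_RGB2GRAY)[180:245,290:360]
c=cv2.HoughCircles(cv2.resize(g,None,fx=4,fy=4,interpolation=cv2.INTER_CUBIC),cv2.HOUGH_GRADIENT,1,200,param1=100,param2=15,minRadius=75,maxRadius=105)
print(c)
for x in c[0]: u,v=x[0]/4+290-.4,x[1]/4+180-.4; print(u,v,x[2]/4,wplane(w,u,v,.042))
print(wplane(w,324,218.2,.042))
E
```

```text
[[[138.5 156.5  91.7]]]
324.225 218.725 22.925 [ 0.48872672 -0.09012773  0.042     ]
[ 0.48869528 -0.08963615  0.042     ]
```

All the post estimates agree to about 2 mm around (0.487, -0.0905). I'll descend to just above contact, then settle gently.

Emit:
step_arm(
  deltas=[
    {"tx": 0.0005,"ty": -0.001,"tz": 0.008,"rx": 0,"ry": 0,"rz": 0,"jaw": 0.03},
    {"tx": 0.0005,"ty": -0.001,"tz": 0.025,"rx": 0,"ry": 0,"rz": 0,"jaw": 0.03},
    {"tx": 0.0005,"ty": -0.001,"tz": 0.045,"rx": 0,"ry": 0,"rz": 0,"jaw": 0.03},
    {"tx": 0.0005,"ty": -0.001,"tz": 0.065,"rx": 0,"ry": 0,"rz": 0,"jaw": 0.03},
    {"tx": 0.0005,"ty": -0.001,"tz": 0.085,"rx": 0,"ry": 0,"rz": 0,"jaw": 0.03},
    {"tx": 0.0005,"ty": -0.001,"tz": 0.1,"rx": 0,"ry": 0,"rz": 0,"jaw": 0.03},
    {"tx": 0.0005,"ty": -0.001,"tz": 0.11,"rx": 0,"ry": 0,"rz": 0,"jaw": 0.03},
    {"tx": 0.0005,"ty": -0.001,"tz": 0.116,"rx": 0,"ry": 0,"rz": 0,"jaw": 0.03},
    {"tx": 0.0005,"ty": -0.001,"tz": 0.12,"rx": 0,"ry": 0,"rz": 0,"jaw": 0.03},
    {"tx": 0.0005,"ty": -0.001,"tz": 0.122,"rx": 0,"ry": 0,"rz": 0,"jaw": 0.03},
    {"tx": 0.0005,"ty": -0.001,"tz": 0.123,"rx": 0,"ry": 0,"rz": 0,"jaw": 0.03},
    {"tx": 0.0005,"ty": -0.001,"tz": 0.123,"rx": 0,"ry": 0,"rz": 0,"jaw": 0.03},
  ],
  newtons=15,
)

```text
clock: 7.3
ee_pos: [0.4872, -0.0902, 0.068]
eef_rot: [[0.325, 0.946, 0.001], [0.946, -0.325, -0.0], [-0.0, 0.001, -1.0]]
force: [0.7, -0.1, -0.8]
opening: 0.462
```

```bash
python3 - <<'E'
from h import *
s=viewer.camera('scene')
cv2.imwrite('pics/s6.png',cv2.resize(s['pixels'][230:330,260:360],(600,600),interpolation=cv2.INTER_CUBIC)[:,:,::-1])
st=get_state(); print(st['ee_pos'],st['force'],st['clock'])
E
```

```text
[ 0.48722345 -0.09021039  0.06806831] [ 0.16293677  0.27985355 -1.24557912] 7.35
```

View pics/s6.png

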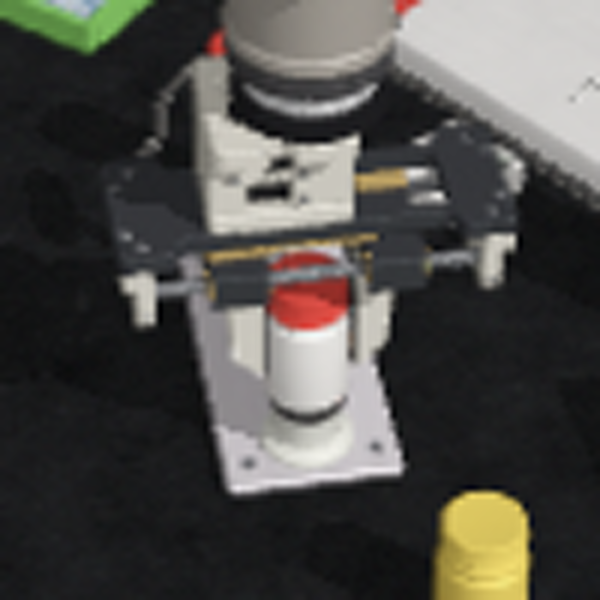

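The bottle (columns 270-348) hangs centred over the black disc (about 268-347) with a gap of roughly 4 mm. I'll lower it slowly until the force shows contact.

Emit:
step_arm(
  deltas=[
    {"tx": 0,"ty": 0,"tz": 0.001,"rx": 0,"ry": 0,"rz": 0,"jaw": 0.03},
    {"tx": 0,"ty": 0,"tz": 0.002,"rx": 0,"ry": 0,"rz": 0,"jaw": 0.03},
    {"tx": 0,"ty": 0,"tz": 0.0028,"rx": 0,"ry": 0,"rz": 0,"jaw": 0.03},
    {"tx": 0,"ty": 0,"tz": 0.0035,"rx": 0,"ry": 0,"rz": 0,"jaw": 0.03},
    {"tx": 0,"ty": 0,"tz": 0.0035,"rx": 0,"ry": 0,"rz": 0,"jaw": 0.03},
  ],
  newtons=15,
)

```text
clock: 7.85
ee_pos: [0.487, -0.0901, 0.0642]
eef_rot: [[0.325, 0.946, -0.0], [0.946, -0.325, -0.0], [-0.0, 0.0, -1.0]]
force: [-0.2, -0.2, -1.0]
opening: 0.469
```

Emit:
step_arm(
  deltas=[
    {"tx": 0,"ty": 0,"tz": 0.0005,"rx": 0,"ry": 0,"rz": 0,"jaw": 0.03},
    {"tx": 0,"ty": 0,"tz": 0.001,"rx": 0,"ry": 0,"rz": 0,"jaw": 0.03},
    {"tx": 0,"ty": 0,"tz": 0.001,"rx": 0,"ry": 0,"rz": 0,"jaw": 0.03},
  ],
  newtons=15,
)

```text
clock: 8.15
ee_pos: [0.487, -0.0902, 0.0641]
eef_rot: [[0.325, 0.946, 0.0], [0.946, -0.325, -0.0], [-0.0, 0.001, -1.0]]
force: [-2.5, -0.0, 9.2]
opening: 0.47
```

Contact is confirmed at 9 N upward. I'll ease the press off, open slowly, and then rise.

Emit:
step_arm(
  deltas=[
    {"tx": 0,"ty": 0,"tz": -0.0006,"rx": 0,"ry": 0,"rz": 0,"jaw": 0.03},
    {"tx": 0,"ty": 0,"tz": -0.0006,"rx": 0,"ry": 0,"rz": 0,"jaw": 0.03},
    {"tx": 0,"ty": 0,"tz": -0.0006,"rx": 0,"ry": 0,"rz": 0,"jaw": 0.043},
    {"tx": 0,"ty": 0,"tz": -0.0006,"rx": 0,"ry": 0,"rz": 0,"jaw": 0.045},
    {"tx": 0,"ty": 0,"tz": -0.0006,"rx": 0,"ry": 0,"rz": 0,"jaw": 0.048},
    {"tx": 0,"ty": 0,"tz": -0.0006,"rx": 0,"ry": 0,"rz": 0,"jaw": 0.054},
    {"tx": 0,"ty": 0,"tz": -0.0006,"rx": 0,"ry": 0,"rz": 0,"jaw": 0.062},
    {"tx": 0,"ty": 0,"tz": -0.0006,"rx": 0,"ry": 0,"rz": 0,"jaw": 0.072},
    {"tx": 0,"ty": 0,"tz": -0.0006,"rx": 0,"ry": 0,"rz": 0,"jaw": 0.08},
    {"tx": 0,"ty": 0,"tz": -0.0006,"rx": 0,"ry": 0,"rz": 0,"jaw": 0.08},
    {"tx": 0,"ty": 0,"tz": -0.0006,"rx": 0,"ry": 0,"rz": 0,"jaw": 0.08},
  ],
  newtons=15,
)

```text
clock: 9.25
ee_pos: [0.487, -0.0901, 0.0638]
eef_rot: [[0.325, 0.946, 0.0], [0.946, -0.325, -0.0], [-0.0, 0.0, -1.0]]
force: [0.0, -0.6, 0.2]
opening: 0.864
```

Rising to z of about 0.21, clear of the handle.

Emit:
step_arm(
  deltas=[
    {"tx": 0,"ty": 0,"tz": -0.004,"rx": 0,"ry": 0,"rz": 0,"jaw": 0.08},
    {"tx": 0,"ty": 0,"tz": -0.015,"rx": 0,"ry": 0,"rz": 0,"jaw": 0.08},
    {"tx": 0,"ty": 0,"tz": -0.035,"rx": 0,"ry": 0,"rz": 0,"jaw": 0.08},
    {"tx": 0,"ty": 0,"tz": -0.06,"rx": 0,"ry": 0,"rz": 0,"jaw": 0.08},
    {"tx": 0,"ty": 0,"tz": -0.09,"rx": 0,"ry": 0,"rz": 0,"jaw": 0.08},
    {"tx": 0,"ty": 0,"tz": -0.115,"rx": 0,"ry": 0,"rz": 0,"jaw": 0.08},
    {"tx": 0,"ty": 0,"tz": -0.135,"rx": 0,"ry": 0,"rz": 0,"jaw": 0.07},
    {"tx": 0,"ty": 0,"tz": -0.146,"rx": 0,"ry": 0,"rz": 0,"jaw": 0.06},
    {"tx": 0,"ty": 0,"tz": -0.15,"rx": 0,"ry": 0,"rz": 0,"jaw": 0.05},
    {"tx": 0,"ty": 0,"tz": -0.15,"rx": 0,"ry": 0,"rz": 0,"jaw": 0.05},
    {"tx": 0,"ty": 0,"tz": -0.15,"rx": 0,"ry": 0,"rz": 0,"jaw": 0.05},
  ],
  newtons=15,
)

```text
clock: 10.35
ee_pos: [0.4865, -0.0899, 0.2129]
eef_rot: [[0.325, 0.946, -0.002], [0.946, -0.325, 0.001], [-0.0, -0.002, -1.0]]
force: [0.4, 0.5, -0.1]
opening: 0.547
```

```bash
python3 - <<'E'
from h import *
s=viewer.camera('scene');w=viewer.camera('wrist')
o=np.hstack([cv2.resize(s['pixels'][220:320,260:360],(400,400),interpolation=cv2.INTER_CUBIC),cv2.resize(w['pixels'][:,200:440],(400,800))[:400]])
cv2.imwrite('pics/s7.png',o[:,:,::-1])
for c,n,f,r in((s,'scene',plane,(290,250,330,300)),(w,'wrist',wplane,(260,180,400,460))):
    b,_=blobs(c,(0,140,90),(8,255,255),r,20,(172,140,90),(180,255,255))
    for x in b: print(n,x,f(c,*x[0],.111))
b,k=blobs(w,(105,130,60),(125,255,255),(280,0,380,200),100)
for x in b: print('handle wrist',x,wplane(w,*x[0],.154))
ys,xs=np.nonzero(k);Q=np.array([wplane(w,u,v,.154)[:2] for u,v in zip(xs*1.,ys*1.)]);W,V=np.linalg.eigh(np.cov(Q.T));print('dir',np.rad2deg(np.arctan2(V[1,1],V[0,1])))
print(get_state()['ee_pos'],get_state()['clock'])
print(need([.518,-.001,.200],YAW))
E
```

```text
scene (array([310.4, 279. ]), array([304, 273,  13,  13, 132], dtype=int32)) [ 0.48359053 -0.09336111  0.111     ]
wrist (array([325.3, 236.5]), array([ 298,  208,   56,   57, 2445], dtype=int32)) [ 0.48699094 -0.09182523  0.111     ]
handle wrist (array([327.4,  94.7]), array([ 317,   50,   22,   90, 1815], dtype=int32)) [ 0.51933729 -0.00152972  0.154     ]
dir 70.89354318887524
[ 0.48649907 -0.08995623  0.21281527] 10.45
(array([0.0944, 0.0009, 0.0128]), array([-0.11,  0.  , -0.06]))
```

View pics/s7.png

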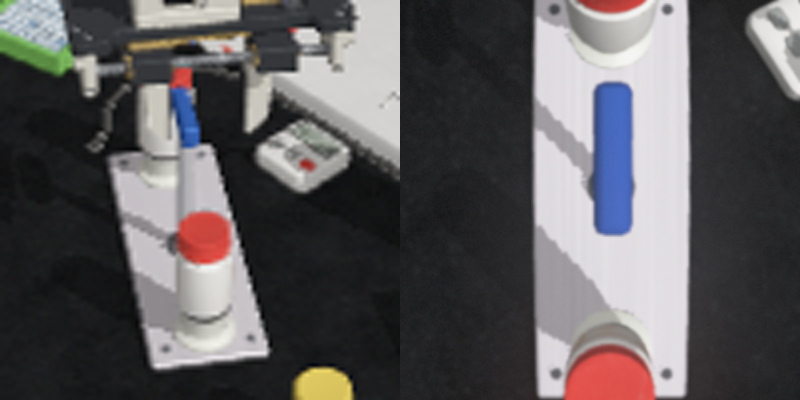

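The bottle stands upright on the post and is centred to about 2 mm. The handle is at (0.5185, -0.001), so I'll move over it.

Emit:
step_arm(
  deltas=[
    {"tx": 0.005,"ty": 0,"tz": 0,"rx": 0,"ry": 0,"rz": 0,"jaw": 0.05},
    {"tx": 0.022,"ty": 0,"tz": 0.002,"rx": 0,"ry": 0,"rz": 0,"jaw": 0.05},
    {"tx": 0.045,"ty": 0.001,"tz": 0.005,"rx": 0,"ry": 0,"rz": 0,"jaw": 0.05},
    {"tx": 0.07,"ty": 0.001,"tz": 0.008,"rx": 0,"ry": 0,"rz": 0,"jaw": 0.05},
    {"tx": 0.088,"ty": 0.001,"tz": 0.012,"rx": 0,"ry": 0,"rz": 0,"jaw": 0.05},
    {"tx": 0.0945,"ty": 0.0012,"tz": 0.013,"rx": 0,"ry": 0,"rz": 0,"jaw": 0.05},
    {"tx": 0.0945,"ty": 0.0012,"tz": 0.013,"rx": 0,"ry": 0,"rz": 0,"jaw": 0.05},
    {"tx": 0.0945,"ty": 0.0012,"tz": 0.013,"rx": 0,"ry": 0,"rz": 0,"jaw": 0.05},
  ],
  newtons=15,
)

```text
clock: 11.25
ee_pos: [0.5187, -0.0016, 0.2008]
eef_rot: [[0.325, 0.946, -0.0], [0.946, -0.325, -0.0], [-0.0, -0.0, -1.0]]
force: [-0.7, -0.8, -0.7]
opening: 0.545
```

```bash
python3 - <<'E'
from h import *
s=viewer.camera('scene');w=viewer.camera('wrist')
o=np.hstack([cv2.resize(s['pixels'][220:320,260:360],(400,400),interpolation=cv2.INTER_CUBIC),cv2.resize(w['pixels'][100:420,160:480],(400,400))])
cv2.imwrite('pics/s8.png',o[:,:,::-1])
b,k=blobs(w,(105,130,60),(125,255,255),(260,100,380,320),50)
for x in b: print('handle wrist',x,wplane(w,*x[0],.154))
print(get_state()['ee_pos'],get_state()['clock'])
print(need([.5185,-.001,.127],YAW))
E
```

```text
handle wrist (array([324.2, 254.1]), array([ 314,  211,   22,   87, 1759], dtype=int32)) [5.20027025e-01 3.02952993e-04 1.54000000e-01]
[ 0.51869501 -0.00187368  0.20093965] 11.35
(array([ 0.0008, -0.0005,  0.0739]), array([ 0.01,  0.01, -0.1 ]))
```

View pics/s8.png

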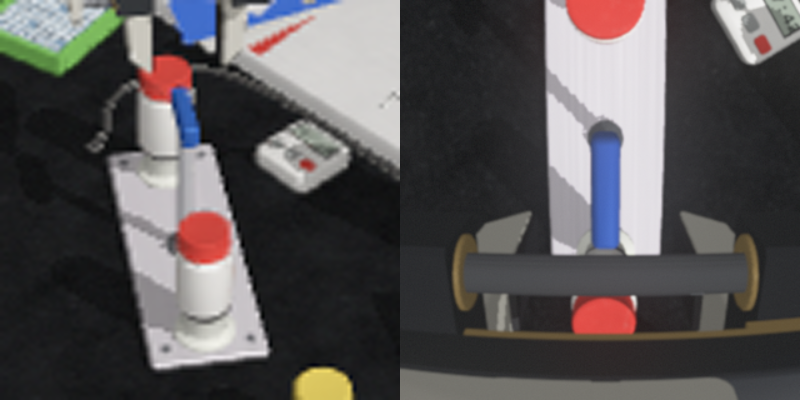

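The handle (crop column 605) is centred between the fingers (about 606). Descending, then closing gently and firming the grip.

Emit:
step_arm(
  deltas=[
    {"tx": 0.001,"ty": 0,"tz": 0.006,"rx": 0,"ry": 0,"rz": 0,"jaw": 0.05},
    {"tx": 0.001,"ty": 0,"tz": 0.02,"rx": 0,"ry": 0,"rz": 0,"jaw": 0.05},
    {"tx": 0.001,"ty": 0,"tz": 0.038,"rx": 0,"ry": 0,"rz": 0,"jaw": 0.05},
    {"tx": 0.001,"ty": 0,"tz": 0.054,"rx": 0,"ry": 0,"rz": 0,"jaw": 0.05},
    {"tx": 0.001,"ty": 0,"tz": 0.066,"rx": 0,"ry": 0,"rz": 0,"jaw": 0.05},
    {"tx": 0.001,"ty": 0,"tz": 0.072,"rx": 0,"ry": 0,"rz": 0,"jaw": 0.04},
    {"tx": 0.001,"ty": 0,"tz": 0.074,"rx": 0,"ry": 0,"rz": 0,"jaw": 0.034},
    {"tx": 0.001,"ty": 0,"tz": 0.074,"rx": 0,"ry": 0,"rz": 0,"jaw": 0.028},
    {"tx": 0.001,"ty": 0,"tz": 0.074,"rx": 0,"ry": 0,"rz": 0,"jaw": 0.024},
    {"tx": 0.001,"ty": 0,"tz": 0.074,"rx": 0,"ry": 0,"rz": 0,"jaw": 0.021},
    {"tx": 0.001,"ty": 0,"tz": 0.074,"rx": 0,"ry": 0,"rz": 0,"jaw": 0.018},
    {"tx": 0.001,"ty": 0,"tz": 0.074,"rx": 0,"ry": 0,"rz": 0,"jaw": 0.016},
    {"tx": 0.001,"ty": 0,"tz": 0.074,"rx": 0,"ry": 0,"rz": 0,"jaw": 0.014},
    {"tx": 0.001,"ty": 0,"tz": 0.074,"rx": 0,"ry": 0,"rz": 0,"jaw": 0.012},
    {"tx": 0.001,"ty": 0,"tz": 0.074,"rx": 0,"ry": 0,"rz": 0,"jaw": 0.01},
    {"tx": 0.001,"ty": 0,"tz": 0.074,"rx": 0,"ry": 0,"rz": 0,"jaw": 0.006},
    {"tx": 0.001,"ty": 0,"tz": 0.074,"rx": 0,"ry": 0,"rz": 0,"jaw": 0.004},
    {"tx": 0.001,"ty": 0,"tz": 0.074,"rx": 0,"ry": 0,"rz": 0,"jaw": 0.004},
  ],
  newtons=8,
)

```text
clock: 13.15
ee_pos: [0.5191, -0.0002, 0.1269]
eef_rot: [[0.325, 0.946, 0.0], [0.946, -0.325, -0.0], [-0.0, 0.0, -1.0]]
force: [-0.4, 0.5, 1.7]
opening: 0.153
```

Emit:
step_arm(
  deltas=[
    {"tx": 0,"ty": 0,"tz": 0,"rx": 0,"ry": 0,"rz": 0,"jaw": 0.002},
    {"tx": 0,"ty": 0,"tz": 0,"rx": 0,"ry": 0,"rz": 0,"jaw": 0.002},
    {"tx": 0,"ty": 0,"tz": 0,"rx": 0,"ry": 0,"rz": 0,"jaw": 0.002},
    {"tx": 0,"ty": 0,"tz": 0,"rx": 0,"ry": 0,"rz": 0,"jaw": 0.002},
  ],
  newtons=45,
)

```text
clock: 13.55
ee_pos: [0.5192, -0.0002, 0.1269]
eef_rot: [[0.325, 0.946, 0.0], [0.946, -0.325, -0.0], [-0.0, 0.0, -1.0]]
force: [-0.7, 0.3, 3.1]
opening: 0.147
```

```bash
python3 - <<'E'
from h import *
s=viewer.camera('scene');w=viewer.camera('wrist')
o=np.hstack([cv2.resize(s['pixels'][220:320,260:360],(400,400),interpolation=cv2.INTER_CUBIC),cv2.resize(w['pixels'][100:420,160:480],(400,400))])
cv2.imwrite('pics/s9.png',o[:,:,::-1])
st=get_state();print(st['ee_pos'],st['clock'],st['force'],st['moment'],st['opening']*.0918)
E
```

```text
[ 5.19171605e-01 -2.00053454e-04  1.26899132e-01] 13.65 [-1.5762442   0.02376339  3.4005652 ] [0.01078594 0.05937557 0.01552605] 0.013638292156773969
```

View pics/s9.png

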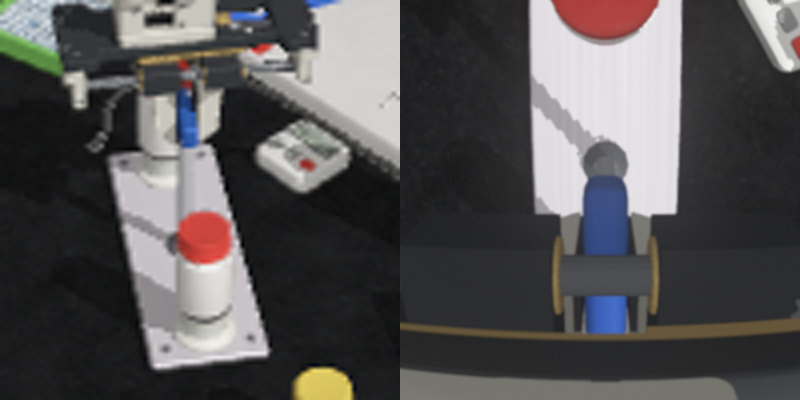

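The handle is pinched at 13.6 mm and both bottles are standing. I'll make a small smooth lift first.

Emit:
step_arm(
  deltas=[
    {"tx": 0,"ty": 0,"tz": -0.0005,"rx": 0,"ry": 0,"rz": 0,"jaw": 0.002},
    {"tx": 0,"ty": 0,"tz": -0.0015,"rx": 0,"ry": 0,"rz": 0,"jaw": 0.002},
    {"tx": 0,"ty": 0,"tz": -0.003,"rx": 0,"ry": 0,"rz": 0,"jaw": 0.002},
    {"tx": 0,"ty": 0,"tz": -0.005,"rx": 0,"ry": 0,"rz": 0,"jaw": 0.002},
    {"tx": 0,"ty": 0,"tz": -0.007,"rx": 0,"ry": 0,"rz": 0,"jaw": 0.002},
    {"tx": 0,"ty": 0,"tz": -0.009,"rx": 0,"ry": 0,"rz": 0,"jaw": 0.002},
    {"tx": 0,"ty": 0,"tz": -0.01,"rx": 0,"ry": 0,"rz": 0,"jaw": 0.002},
    {"tx": 0,"ty": 0,"tz": -0.01,"rx": 0,"ry": 0,"rz": 0,"jaw": 0.002},
  ],
  newtons=45,
)

```text
clock: 14.45
ee_pos: [0.5192, -0.0002, 0.137]
eef_rot: [[0.325, 0.946, 0.0], [0.946, -0.325, -0.0], [0.0, 0.0, -1.0]]
force: [-0.7, 0.2, -7.2]
opening: 0.148
```

```bash
python3 - <<'E'
from h import *
s=viewer.camera('scene');w=viewer.camera('wrist')
o=np.hstack([cv2.resize(s['pixels'][220:320,260:360],(400,400),interpolation=cv2.INTER_CUBIC),cv2.resize(w['pixels'][100:420,160:480],(400,400))])
cv2.imwrite('pics/s10.png',o[:,:,::-1])
st=get_state();print(st['ee_pos'],st['clock'],st['force'],st['moment'],st['opening']*.0918)
E
```

```text
[ 5.19107819e-01 -2.01271235e-04  1.36825920e-01] 14.55 [-1.32993014  0.86507183 -7.00853772] [-0.03784955 -0.01889402  0.06302009] 0.01360868508578692
```

View pics/s10.png

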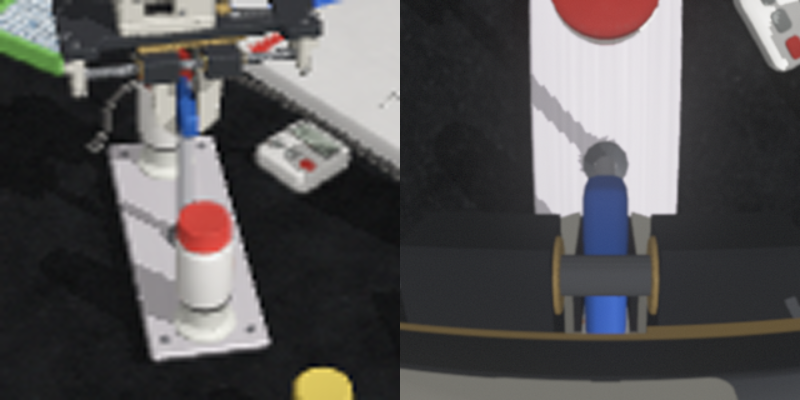

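Lifted 10 mm and level: the wrist view is unchanged, moments are tiny and the load is about 7 N. Continuing smoothly by another 120 mm.

Emit:
step_arm(
  deltas=[
    {"tx": 0,"ty": 0,"tz": -0.0005,"rx": 0,"ry": 0,"rz": 0,"jaw": 0.002},
    {"tx": 0,"ty": 0,"tz": -0.002,"rx": 0,"ry": 0,"rz": 0,"jaw": 0.002},
    {"tx": 0,"ty": 0,"tz": -0.005,"rx": 0,"ry": 0,"rz": 0,"jaw": 0.002},
    {"tx": 0,"ty": 0,"tz": -0.01,"rx": 0,"ry": 0,"rz": 0,"jaw": 0.002},
    {"tx": 0,"ty": 0,"tz": -0.017,"rx": 0,"ry": 0,"rz": 0,"jaw": 0.002},
    {"tx": 0,"ty": 0,"tz": -0.025,"rx": 0,"ry": 0,"rz": 0,"jaw": 0.002},
    {"tx": 0,"ty": 0,"tz": -0.034,"rx": 0,"ry": 0,"rz": 0,"jaw": 0.002},
    {"tx": 0,"ty": 0,"tz": -0.044,"rx": 0,"ry": 0,"rz": 0,"jaw": 0.002},
    {"tx": 0,"ty": 0,"tz": -0.055,"rx": 0,"ry": 0,"rz": 0,"jaw": 0.002},
    {"tx": 0,"ty": 0,"tz": -0.066,"rx": 0,"ry": 0,"rz": 0,"jaw": 0.002},
    {"tx": 0,"ty": 0,"tz": -0.077,"rx": 0,"ry": 0,"rz": 0,"jaw": 0.002},
    {"tx": 0,"ty": 0,"tz": -0.087,"rx": 0,"ry": 0,"rz": 0,"jaw": 0.002},
    {"tx": 0,"ty": 0,"tz": -0.096,"rx": 0,"ry": 0,"rz": 0,"jaw": 0.002},
    {"tx": 0,"ty": 0,"tz": -0.104,"rx": 0,"ry": 0,"rz": 0,"jaw": 0.002},
    {"tx": 0,"ty": 0,"tz": -0.11,"rx": 0,"ry": 0,"rz": 0,"jaw": 0.002},
    {"tx": 0,"ty": 0,"tz": -0.115,"rx": 0,"ry": 0,"rz": 0,"jaw": 0.002},
    {"tx": 0,"ty": 0,"tz": -0.118,"rx": 0,"ry": 0,"rz": 0,"jaw": 0.002},
    {"tx": 0,"ty": 0,"tz": -0.1195,"rx": 0,"ry": 0,"rz": 0,"jaw": 0.002},
    {"tx": 0,"ty": 0,"tz": -0.12,"rx": 0,"ry": 0,"rz": 0,"jaw": 0.002},
    {"tx": 0,"ty": 0,"tz": -0.12,"rx": 0,"ry": 0,"rz": 0,"jaw": 0.002},
  ],
  newtons=45,
)

```text
clock: 16.55
ee_pos: [0.519, -0.0002, 0.2566]
eef_rot: [[0.325, 0.946, -0.0], [0.946, -0.325, -0.0], [-0.0, -0.0, -1.0]]
force: [0.3, -0.1, -7.0]
opening: 0.149
```

Emit:
step_arm(
  deltas=[
    {"tx": 0,"ty": 0,"tz": 0,"rx": 0,"ry": 0,"rz": 0,"jaw": 0.002},
    {"tx": 0,"ty": 0,"tz": 0,"rx": 0,"ry": 0,"rz": 0,"jaw": 0.002},
    {"tx": 0,"ty": 0,"tz": 0,"rx": 0,"ry": 0,"rz": 0,"jaw": 0.002},
    {"tx": 0,"ty": 0,"tz": 0,"rx": 0,"ry": 0,"rz": 0,"jaw": 0.002},
    {"tx": 0,"ty": 0,"tz": 0,"rx": 0,"ry": 0,"rz": 0,"jaw": 0.002},
  ],
  newtons=45,
)

```text
clock: 17.05
ee_pos: [0.5191, -0.0002, 0.2568]
eef_rot: [[0.325, 0.946, 0.0], [0.946, -0.325, -0.0], [-0.0, 0.0, -1.0]]
force: [0.6, -0.2, -7.3]
opening: 0.149
```

```bash
python3 - <<'E'
from h import *
s=viewer.camera('scene');w=viewer.camera('wrist')
o=np.hstack([cv2.resize(s['pixels'][160:320,240:400],(400,400),interpolation=cv2.INTER_CUBIC),cv2.resize(w['pixels'][100:420,160:480],(400,400))])
cv2.imwrite('pics/s11.png',o[:,:,::-1])
st=get_state();print(st['ee_pos'],st['clock'],st['force'],st['moment'],st['opening']*.0918,abs(st['dq']).max())
E
```

```text
[ 5.19108451e-01 -1.76565825e-04  2.56806204e-01] 17.15 [ 0.49016703 -0.29769016 -5.69728386] [-0.02337322 -0.06284041 -0.01976161] 0.013733075104426229 0.0012107541232264849
```

View pics/s11.png

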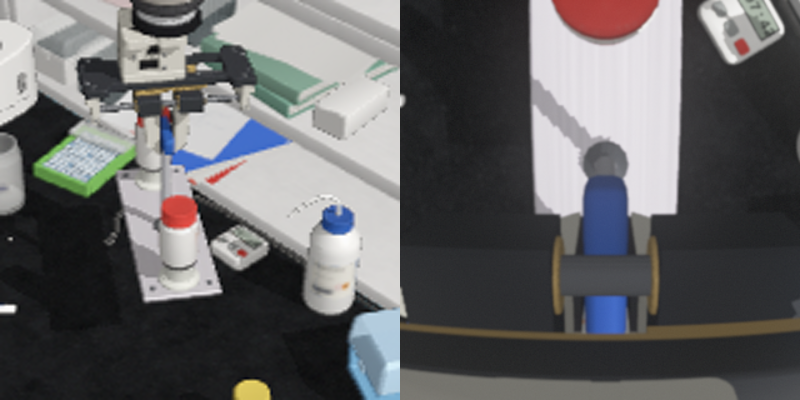

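The carrier hangs level, lifted 130 mm, with both bottles standing (caps at crop left (180,212) and right (605,15)). In the wrist view it hasn't shifted in the grip since the grasp, and the arm is still. Handing in.

```bash
python3 -c "
from station import job
print(job.hand_in())"
```

```text
the job is handed in; nothing more can be done
None
```

I stood the larger red-capped bottle upright on the bare post and let go of it. I then took the carrier by its blue handle, raised it straight up 130 mm and handed in while holding it still, at about 17 s on the clock.

- **Placing:** the bottle was centred on the post to about 2 mm. The camera estimates of the post differed by about the same amount, which is the calibration error.
- **Final state:** the last pictures show the carrier level with both bottles upright on their posts. It had not shifted in the grip, the handle was pinched at 13.7 mm with 45 N, the load was about 6–7 N, and the wrist moments were near zero.
- **Problems:** my first move call was refused because its rows lacked some keys; the arm did not move. Nothing else failed. The bystanders in view looked undisturbed, but I did not measure them again.

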